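Pry the split retaining ring out of the lamp head

ROBOT

A 6-joint arm with a two-finger parallel gripper is mounted at the origin on a cart in front of the work surface, level with it; the furniture and walls round the work are solid. World frame = base frame: x ahead of the robot, y to its left, z up, the work surface at z = 0. Lengths are in m, angles in rad, forces in N, time in s.
With the tool pointing down it reaches from about 0.275 to 0.825 m from the base axis. Payload 4.9 kg.
Tool frame: the origin (TCP) lies at the very end of the fingers, on their centre line; the grasp point (between the pads) lies 19 mm behind it; z points along the fingers, y is the line along which they close (so a half turn about z gives the same grasp; the last joint's range is limited). The gripper opens to 85 mm and grips with 20 to 120 N. Pads are 22 mm wide; open, the fingers measure 114 mm over their backs; the gripper's body (76 mm by 85 mm) begins 54 mm behind the grasp point. The pads swing forward as they close: fully open they stand 13 mm farther back than shut.
Start: joints at [-1.266, 0.326, -0.193, 1.052, 0, 1.437], TCP at [0.234, -0.498, 0.231] pointing down, gripper open.
Joint ranges: [-2.65, 2.65], [-0.97, 1.79], [-1.3, 1.35], [-1.93, 2.1], [-1.47, 1.37], [-3.14, 3.14]. Speed limits (rad/s): [2.57, 2.57, 3.14, 3.14, 3.14, 3.14].

INTERFACE

Orientations are given as a unit quaternion [w, x, y, z].
In Python, from plant import readout, optics, workorder gives the robot as it stands.
- The arm moves only by the tool arm_command, never from a script. Its argument "increments" is a list of rows, each an object with "angular": the turn, a rotation vector about the world's x, y, z in units of 8 degrees (1.0 is 8 degrees), a list of three; "travel": the shift along the world's x, y, z in units of 40 mm (1.0 is 40 mm), a list of three; "hand": the gripper command: -1 is fully open, 1 is shut, values between are in proportion. In form: [{"angular": [rx, ry, rz], "travel": [x, y, z], "hand": hand}, ...]. A call has exactly 5 rows; each row shifts and turns the commanded pose from where the row before left it; what a row does not reach is not made up. A row lasts 1/8 s, in which the tool goes at most 62.5 mm and 10.7 degrees, less where a joint would pass 70% of its speed; a pose out of reach is approached as far as the arm can. A call is refused whole if a number of a shift passes 1 or a number of a turn 1, either way. A call with a gripper value outside its range is refused whole. The fingers move at their own pace and stop on an object; the grip force is fixed at half the most. Time passes only in rows, so rows that do not move let the fingers close, or fill a call up. It gives the time, the measured TCP pose, the force, the opening and the grip force at its end, in the units of the state.
- readout.get_state(): the state, without advancing time (a new reading comes with each control period).
- optics.snapshot(name): name is "scene" or "top"; returns (picture, depth): 384x512x3 uint8, red, green, blue; 384x512 float32, m along the optical axis (not along the pixel's ray), 0 where there is no reading.
- optics.calibration(name): a dict with "intrinsics" (3x3 intrinsics, pixels), "R" (3x3) and "t" (3): a world point X has camera coordinates R X + t. Camera axes: x right, y down, z forward; pixel columns grow to the right and rows downward; lengths in m; the calibration is good to about 2 mm. A picture is of the moment at which its call begins. calibration takes no time and is no camera call.
- workorder.sign_off(): hands the job in; it is judged then, once.
Trained networks look in the newest picture that a camera, given by its name, has taken for a name from the list of things; names that differ only in an ending like _2 or _b are one class to them, and where a whole thing is asked for, a point or a joint stands for the part that bears it (a point fixed in the world has none). Each returns a list of dicts, best first, with "p" (0 to 1); they miss things now and then, are a little off and sometimes report something else, mostly with a low value. They report only what shows in the picture. A call takes as long as a camera call. They do not tell look-alikes from the thing itself.
- optics.spot_in(target, camera): "rect" ([left, top, right, bottom] in pixels, round what is visible of it).
- optics.outline_of(target, camera): "mask" (384x512 bool, what is visible of it) and "rect" ([left, top, right, bottom] in pixels, round what is visible of it).
- optics.place_of(target, camera): "pixel" ([column, row] in pixels: a listed point, or the origin of a listed thing).
The state is a dict: "t": time; "joints": joint angles; "joint_velocities": joint speeds; "joint_efforts": joint torques, N m; "tcp_pos": TCP position; "ee_rot": TCP orientation; "force": force on the tool from outside, world axes, zero at the start; "wrist_torque": the same for the moment, N m; "width": opening from 0.0 (shut) to 1.0 (fully open); "grip_force": force on a finger pad.
Only numpy, scipy, OpenCV 4.12 (cv2) and the standard library are available. Lean on these libraries where they do the work, as an engineer would, in place of code of your own. Each camera call takes 0.05 s, during which the arm holds its last target. There are 200 camera calls.

TASK

The diffuser of the lamp head on the table is to be changed: take the hooked pick from its rest, put its toe under the free end of the split steel ring and lift that end up past its lug, without touching the ring with the fingers while that end is still in the groove. Hang the pick back in its rest, then take the loosened ring by hand out of the lamp head and lay it gently flat on the cork mat, all of it on the mat; leave the other things alone and do not press hard on the lamp head.

Things in the scene. Friction and masses are not known exactly. Their poses are not given: they have to be found in the camera images.
- lamp_head: Fixed dark steel round lamp head on its back, 168 mm across, rim top 32 mm high, white diffuser 96 mm across in the middle, top 26 mm. Origin: centre of its underside; z up. All 'deg' in this list are angles about this centre from its own x axis, counter-clockwise from above. The ring's groove: radius 62 mm, floor 24 mm high, wall outside it at radius 67 mm.
- pocket (a point): Pry pocket in the lamp head, cut out of the groove from -20 to +40 deg: floor 14 mm high, radius 48 to 75 mm, rim outside it only 24 mm high, so 10 mm of free height under the ring's free end. This point: on its floor, radius 62 mm, at 0 deg, under the middle of the ring's gap.
- lug (a point): Tip of the bright lug on the rim at 50 deg: a smooth round nose (34 mm high at its middle, top 37 mm) that overhangs the seated ring by 2.5 mm and holds its free end down. A like lug at 215 deg overhangs the ring's back, so the loosened ring comes out by raising its free end and shifting it towards about 35 deg.
- ring: Loose split steel ring, 8 mm round wire, mean radius 62 mm, about 90 g. Origin: its centre, at the wire's underside; seated, its axes are those of the lamp head (underside 24 mm high). The wire runs from the free end at 22 deg counter-clockwise to the other end at -25 deg; rounded ends reach 4 mm further into the gap. The part from 22 to 120 deg gives inward on a spring, hinged at 120 deg.
- ring_end (a point): Wire centre at the ring's free end (22 deg on the ring). Lifted from below with about 10 N it snaps up past the lug and stays resting on it, about 12 mm above its seat; there the wire can be gripped across from above, between 22 and 40 deg.
- groove_end (a point): Fixed point of the lamp head where the ring's free end (its wire centre) lies when seated: radius 62 mm, 22 deg, 28 mm above the table.
- ring_center (a point): Centre of the ring at the height of the wire's centre (4 mm above its underside).
- pick_handle (a point): Centre of the pick's upright wooden handle, 16 x 16 mm (sides along its x and y), 70 mm long. Loose hooked pick, 80 g, 133 mm high, z up: bottom face 95 mm below this point; shank 8 mm thick; collar 28 mm across, its underside 40 mm below this point; flat toe at the bottom along the pick's +x to 15 mm from the shank's axis, 8 mm wide, 4 mm thick.
- rest_fork (a point): Fixed rest for the pick: fork 75 mm high on a wooden base; point on its top face where the shank hangs. Slot 14 mm wide along the rest's x, closed 15 mm behind the point, open to +x. The collar lies on the prongs, toe pointing to the rest's +x, handle centre 40 mm above this point. Lifted straight up, the toe passes through the slot.
- mat: Fixed cork mat 210 x 210 x 6 mm; origin at the centre of its underside, z up.
There are look-alikes about, which are no part of the job. Leave any orange look-alike of the part that bears rest_fork alone.

How it is judged:
By the outcome, as a careful person would: the job done as asked, in the order asked, and still so for the second after the job is handed in, with the robot touching nothing.
It also fails if it takes over 69 s, if anything falls off the work surface, if the arm or the gripper's body presses on something with over 40 N, if the wrist force passes 120 N, or if a joint passes its speed limit or range.

## Working session

There is one attempt and no reset: what is moved stays moved. The work goes in short steps, Python scripts to look and compute and a tool call to move; the robot and the scene stay as the last step left them, time stands still between calls to the robot, and variables do not carry over. Pictures are saved under pics/ and viewed, at most 10 in all, crops included, and the job is handed in when it is done.

Besides the shell and the picture viewer there is one more tool, called after ">>>" as a command line: name --argument value ..., lists and objects as JSON in quotes. arm_command: Moves the arm, as the interface text tells. Its arguments: {"type":"object","properties":{"increments":{"type":"array","items":{"type":"object","properties":{"angular":{"type":"array","items":{"type":"number"}},"travel":{"type":"array","items":{"type":"number"}},"hand":{"type":"number"}}}}},"required":["increments"]}

```bash
mkdir -p pics
cat > h.py <<'E'
import numpy as np, cv2
from plant import readout, optics, workorder
def cal(n):
    c=optics.calibration(n); return np.array(c["intrinsics"]),np.array(c["R"]),np.array(c["t"])
def atz(n,px,z):
    K,R,t=cal(n); d=R.T@np.linalg.inv(K)@np.array([px[0],px[1],1.]); o=-R.T@t
    return o+d*(z-o[2])/d[2]
def cloud(n,D):
    K,R,t=cal(n); v,u=np.mgrid[:D.shape[0],:D.shape[1]]
    P=np.stack([(u-K[0,2])/K[0,0]*D,(v-K[1,2])/K[1,1]*D,D],-1)
    return (P-t)@R
def proj(n,X):
    K,R,t=cal(n); p=K@(R@np.array(X,float)+t); return p[:2]/p[2]
def save(n,img,s=1,crop=None):
    if crop: img=img[crop[1]:crop[3],crop[0]:crop[2]]
    cv2.imwrite('pics/'+n,cv2.resize(img[:,:,::-1],None,fx=s,fy=s,interpolation=cv2.INTER_CUBIC))
E
python3 - <<'E'
from h import *
Z={'pocket':.014,'lug':.035,'ring_end':.028,'groove_end':.028,'ring_center':.028,'lamp_head':0,'pick_handle':.115,'rest_fork':.075,'mat':0}
for n in ('scene','top'):
    im,D=optics.snapshot(n); save(n+'0.png',im,1.5); np.save(n+'0.npy',D)
    print(n,'cam',-cal(n)[1].T@cal(n)[2])
    for k,z in Z.items():
        for r in optics.place_of(k,n)[:4]:
            print(k,round(r['p'],2),np.round(r['pixel'],1),np.round(atz(n,r['pixel'],z),4))
print(readout.get_state())
E
```

```text
scene cam [0.03893217 0.95365704 0.66032133]
pocket 0.81 [286.  206.8] [ 0.5951 -0.0209  0.014 ]
pocket 0.23 [302.2 213.8] [ 0.5318 -0.0104  0.014 ]
lug 0.71 [264.7 199.9] [0.6555 0.0089 0.035 ]
ring_end 0.42 [281.5 202.2] [ 0.6096 -0.0173  0.028 ]
groove_end 0.88 [276.5 201. ] [ 0.6269 -0.0155  0.028 ]
groove_end 0.6 [285.2 206.1] [ 0.5873 -0.0023  0.028 ]
ring_center 0.46 [284.4 211.7] [0.5722 0.0283 0.028 ]
lamp_head 0.93 [282.1 221. ] [0.5736 0.0388 0.    ]
pick_handle 0.64 [299.2 214.8] [0.4589 0.1488 0.115 ]
pick_handle 0.57 [279.2 204.9] [0.5287 0.1323 0.115 ]
rest_fork 0.84 [215.1 175.1] [0.8487 0.0143 0.075 ]
rest_fork 0.71 [311.3 163.7] [ 0.6201 -0.2364  0.075 ]
rest_fork 0.57 [304.3 227.3] [0.4481 0.1383 0.075 ]
mat 0.93 [205.7 295.2] [0.5565 0.4172 0.    ]
top cam [0.55324108 0.09161513 1.17729698]
lug 0.62 [274.2 201.5] [0.629  0.0028 0.035 ]
ring_end 0.54 [277.  202.8] [ 0.6256 -0.0063  0.028 ]
groove_end 0.77 [279.7 204.1] [ 0.6217 -0.0145  0.028 ]
pick_handle 0.58 [228. 261.] [0.4587 0.1361 0.115 ]
rest_fork 0.88 [230.2 262.5] [0.4509 0.1315 0.075 ]
rest_fork 0.64 [27
[... 182 characters left out ...]
't': 1.0, 'joints': array([-1.26617835e+00,  3.26208399e-01, -1.92561595e-01,  1.05203038e+00,
        6.85630411e-06,  1.43658711e+00]), 'joint_velocities': array([ 0.00058468,  0.00220798,  0.00074935, -0.00206009,  0.00031085,
       -0.00104169]), 'joint_efforts': array([ 6.03719673e-05, -4.43334603e+01,  2.62762088e+01,  9.79788056e-04,
       -2.64718838e-04,  5.01816317e-06]), 'tcp_pos': array([ 0.23369822, -0.4979084 ,  0.23129087]), 'ee_rot': array([-2.31041061e-06,  9.76025252e-01,  2.17657317e-01,  3.24329876e-06]), 'force': array([ 0.49527763, -0.56081182,  0.1305875 ]), 'wrist_torque': array([-0.00334649, -0.06777005,  0.04753648]), 'grip_force': 0.0, 'width': 0.999273252696656}
```

View pics/scene0.png

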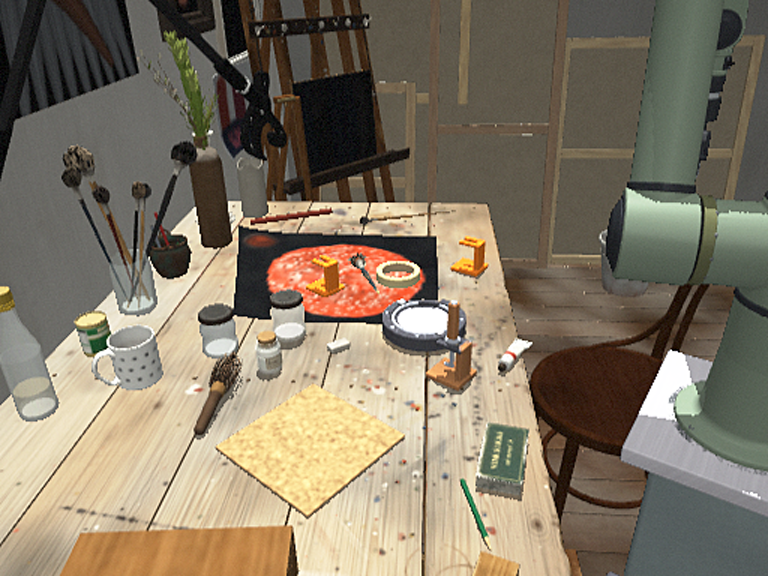

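View pics/top0.png

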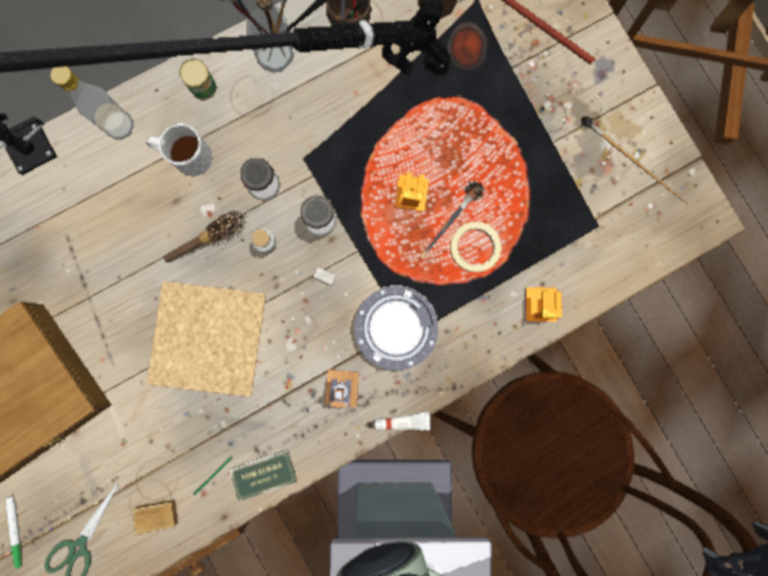

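The pick's rest is the plain wooden one at scene (301,240) and top (228,260). Its look-alikes are the orange rests at top (363,203) and (275,127). The lamp head is at top (264,218). The cream ring at top (317,164) is only a look-alike of the steel ring. Next is one close crop of the choice.

Run:
```python
from h import *
im,D=optics.snapshot('top'); a=cv2.resize(im[185:285,205:300],None,fx=6,fy=6,interpolation=cv2.INTER_CUBIC)
im2,D2=optics.snapshot('scene'); b=cv2.resize(im2[190:265,245:325],None,fx=6,fy=6,interpolation=cv2.INTER_CUBIC)
# stack
save('crop1.png',cv2.resize(a,None,fx=.98,fy=.98)); save('crop2.png',b)
P=cloud('top',D)
m=np.zeros(D.shape,bool); m[185:255,230:300]=1
z=P[...,2]
w=m&(abs(z-.032)<.004)&(np.hypot(P[...,0]-.575,P[...,1]-.03)<.1)
# lamp head: fit circle to outer head pixels
h=m&(z>.012)&(np.hypot(P[...,0]-.575,P[...,1]-.035)<.12)
c,_=cv2.findContours(h.astype(np.uint8),cv2.RETR_EXTERNAL,cv2.CHAIN_APPROX_NONE)
c=max(c,key=cv2.contourArea).reshape(-1,2)
e=cv2.fitEllipse(c); print('head ellipse',e, atz('top',e[0],.032),atz('top',(e[0][0]+e[1][0]/2,e[0][1]),.032))
# diffuser white
g=m&(im.min(2)>200); print('white',g.sum()); 
c,_=cv2.findContours(g.astype(np.uint8),cv2.RETR_EXTERNAL,cv2.CHAIN_APPROX_NONE); c=max(c,key=cv2.contourArea).reshape(-1,2)
e=cv2.fitEllipse(c); print('diff',e,atz('top',e[0],.026))
# pick handle top
r=(P[...,0]<.53)&(P[...,0]>.40)&(P[...,1]<.2)&(P[...,1]>.08)
for lo,hi in ((.14,.17),(.065,.09),(.02,.05)):
    q=r&(z>lo)&(z<hi); print(lo,q.sum(),P[q].mean(0) if q.any() else '', P[q].min(0) if q.any() else '',P[q].max(0) if q.any() else '')
    if q.sum()>5:
        print(cv2.minAreaRect(P[q][:,:2].astype(np.float32)*1000))
P=cloud('scene',D2);z=P[...,2];r=(P[...,0]<.53)&(P[...,0]>.40)&(P[...,1]<.2)&(P[...,1]>.08)
for lo,hi in ((.085,.17),(.065,.078),(.02,.05)):
    q=r&(z>lo)&(z<hi); print(lo,q.sum(),P[q].mean(0), P[q].min(0),P[q].max(0))
q=(abs(P[...,0]-.56)<.16)&(abs(P[...,1]-.418)<.16)&(abs(z-.006)<.004)
for n,d in (('top',D),('scene',D2)):
    P=cloud(n,d);z=P[...,2]; hsv=cv2.cvtColor(im if n=='top' else im2,cv2.COLOR_RGB2HSV)
    q=(abs(P[...,0]-.56)<.16)&(abs(P[...,1]-.418)<.16)&(z>.003)&(z<.012)
    print(n,'mat',cv2.minAreaRect(P[q][:,:2].astype(np.float32)*1000))
```

```text
head ellipse ((263.5162048339844, 217.86416625976562), (54.90333557128906, 55.51661682128906), 150.25146484375) [0.57971025 0.03462999 0.032     ] [ 0.58022104 -0.04813676  0.032     ]
white 1146
diff ((263.41656494140625, 218.28724670410156), (33.400917053222656, 34.727630615234375), 151.31024169921875) [0.57857153 0.03462741 0.026     ]
0.14 38 [0.45829193 0.14190247 0.15198171] [0.45084575 0.13459544 0.14024949] [0.46621229 0.15050685 0.15956185]
((457.9254455566406, 142.15599060058594), (15.95114517211914, 15.048497200012207), 80.03459167480469)
0.065 179 [0.45267064 0.14264977 0.07780454] [0.42941532 0.12352678 0.07200908] [0.48079153 0.1631264  0.08808416]
((454.3936767578125, 142.81446838378906), (37.937530517578125, 51.56643295288086), 85.83365631103516)
0.02 34 [0.51365578 0.09495166 0.03218317] [0.43959823 0.08074046 0.02229319] [0.52838593 0.14319422 0.03900984]
((487.476806640625, 114.65963745117188), (25.057361602783203, 105.9920425415039), 52.091407775878906)
0.085 184 [0.45355826 0.145233   0.1216052 ] [0.44634391 0.13303216 0.08559638] [0.46459991 0.15231962 0.15488079]
0.065 158 [0.44462143 0.14848336 0.07377287] [0.42470097 0.12097664 0.06535731] [0.47874642 0.16429679 0.077857  ]
0.02 178 [0.45934334 0.13260301 0.03294533] [0.42438178 0.08057523 0.02000104] [0.52976476 0.16192154 0.04956884]
top mat ((560.1566162109375, 418.1299743652344), (319.3405456542969, 319.7710266113281), 0.04941708222031593)
scene mat ((560.156494140625, 414.9412536621094), (318.39959716796875, 288.22772216796875), 0.3347889184951782)
```

View pics/crop1.png

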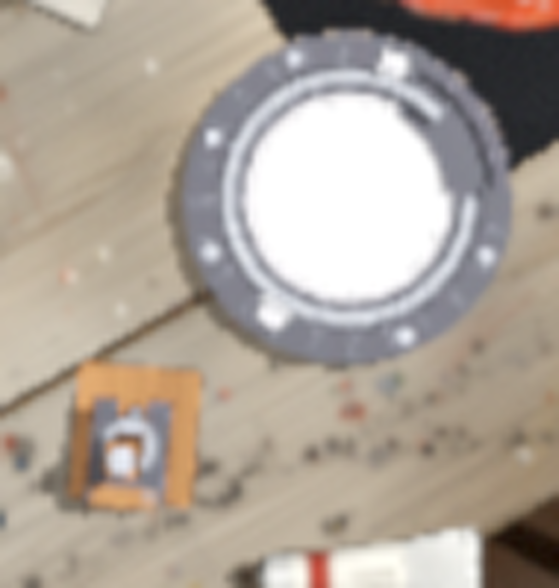

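View pics/crop2.png

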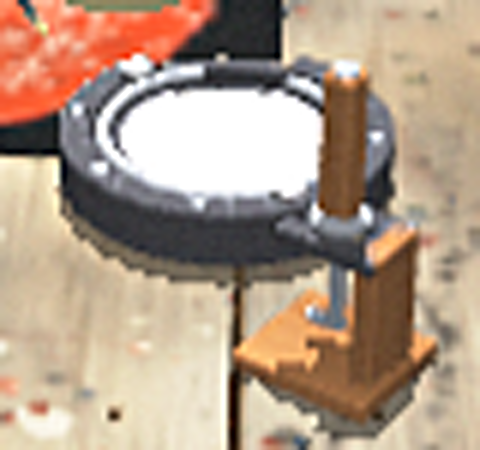

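The crops show the wooden rest at crop1 (135,440) with the handle at (120,460), its slot open upwards, which is world +x at about -4°. On the lamp head, the lug is at crop1 (395,62), the free end at (438,112), the pocket at (465,145), the other end at (472,195) and the back lug at (272,314). That puts the head yaw at about -69°. I'll refine that once.

Run:
```python
from h import *
from scipy.ndimage import map_coordinates as mc
C=np.array([.579,.0346])
for n in ('top','scene'):
    im,D=optics.snapshot(n); g=im.astype(float).min(2)
    w=(im.min(2)>190).astype(np.uint8); nl,lab,st,ce=cv2.connectedComponentsWithStats(w)
    p=proj(n,[*C,.026]).astype(int); l=lab[p[1],p[0]]; v,u=np.nonzero(lab==l)
    X=np.array([atz(n,(a,b),.026)[:2] for a,b in zip(u,v)]).astype(np.float32)
    cc=cv2.minEnclosingCircle(X*1000); print(n,'diff',cc,X.mean(0),cv2.minAreaRect(X*1000))
    c0=C if n=='top' else np.array(cc[0])/1000
    if n=='top': c0=X.mean(0)
    def prof(r,z,a):
        q=np.array([proj(n,[c0[0]+rr*np.cos(t),c0[1]+rr*np.sin(t),z]) for t in np.radians(a) for rr in r])
        return mc(g,[q[:,1],q[:,0]],order=1).reshape(len(a),-1).max(1)
    a=np.arange(-110,-20,3); print('ring',list(zip(a,prof([.060,.062,.064],.031,a).astype(int))))
    a=np.arange(-40,0,2); print('lug',list(zip(a,prof([.068,.071],.036,a).astype(int))))
    a=np.arange(125,170,2); print('lug2',list(zip(a,prof([.068,.071],.036,a).astype(int))))
```

```text
top diff ((579.5819091796875, 32.92357635498047), 54.36353302001953) [0.5782346 0.0344686] ((577.2298583984375, 35.07944869995117), (107.29377746582031, 101.77986145019531), 40.06485366821289)
ring [(np.int64(-110), np.int64(206)), (np.int64(-107), np.int64(203)), (np.int64(-104), np.int64(197)), (np.int64(-101), np.int64(203)), (np.int64(-98), np.int64(212)), (np.int64(-95), np.int64(214)), (np.int64(-92), np.int64(202)), (np.int64(-89), np.int64(173)), (np.int64(-86), np.int64(140)), (np.int64(-83), np.int64(134)), (np.int64(-80), np.int64(133)), (np.int64(-77), np.int64(133)), (np.int64(-74), np.int64(133)), (np.int64(-71), np.int64(133)), (np.int64(-68), np.int64(133)), (np.int64(-65), np.int64(134)), (np.int64(-62), np.int64(134)), (np.int64(-59), np.int64(134)), (np.int64(-56), np.int64(134)), (np.int64(-53), np.int64(135)), (np.int64(-50), np.int64(151)), (np.int64(-47), np.int64(194)), (np.int64(-44), np.int64(209)), (np.int64(-41), np.int64(208)), (np.int64(-38), np.int64(207)), (np.int64(-35), np.int64(206)), (np.int64(-32), np.int64(201)), (np.int64(-29), np.int64(202)), (
[... 3263 characters left out ...]
.int64(127), np.int64(255)), (np.int64(129), np.int64(255)), (np.int64(131), np.int64(255)), (np.int64(133), np.int64(255)), (np.int64(135), np.int64(255)), (np.int64(137), np.int64(255)), (np.int64(139), np.int64(255)), (np.int64(141), np.int64(255)), (np.int64(143), np.int64(255)), (np.int64(145), np.int64(255)), (np.int64(147), np.int64(255)), (np.int64(149), np.int64(255)), (np.int64(151), np.int64(255)), (np.int64(153), np.int64(255)), (np.int64(155), np.int64(255)), (np.int64(157), np.int64(255)), (np.int64(159), np.int64(255)), (np.int64(161), np.int64(255)), (np.int64(163), np.int64(255)), (np.int64(165), np.int64(255)), (np.int64(167), np.int64(255)), (np.int64(169), np.int64(255))]
```

>>> arm_command --increments '[{"angular": [0, 0, 1], "travel": [0.3, 1, 0.3], "hand": -1}, {"angular": [0, 0, 1], "travel": [0.3, 1, 0], "hand": -1}, {"angular": [0, 0, 1], "travel": [0.4, 1, 0], "hand": -1}, {"angular": [0, 0, 1], "travel": [0.4, 1, 0], "hand": -1}, {"angular": [0, 0, 1], "travel": [0.4, 1, 0], "hand": -1}]'

```text
t: 1.82
tcp_pos: [0.3061, -0.2967, 0.2434]
ee_rot: [0.0, 0.842, 0.54, 0.0]
force: [0.4, -1.2, -0.9]
width: 1.002
grip_force: 0.0
```

>>> arm_command --increments '[{"angular": [0, 0, 1], "travel": [0.35, 1, 0], "hand": -1}, {"angular": [0, 0, 1], "travel": [0.35, 1, 0], "hand": -1}, {"angular": [0, 0, 0.59], "travel": [0.35, 1, 0], "hand": -1}, {"angular": [0, 0, 0], "travel": [0.35, 1, 0], "hand": -1}, {"angular": [0, 0, 0], "travel": [0.35, 1, 0], "hand": -1}]'

```text
t: 2.45
tcp_pos: [0.3761, -0.0967, 0.2436]
ee_rot: [0.0, 0.732, 0.681, 0.0]
force: [1.0, -0.4, -0.3]
width: 0.998
grip_force: 0.0
```

>>> arm_command --increments '[{"angular": [0, 0, 0], "travel": [0.35, 1, 0], "hand": -0.6}, {"angular": [0, 0, 0], "travel": [0.35, 1, 0], "hand": -0.6}, {"angular": [0, 0, 0], "travel": [0.35, 1, 0], "hand": -0.6}, {"angular": [0, 0, 0], "travel": [0.35, 1, 0], "hand": -0.6}, {"angular": [0, 0, 0], "travel": [0.35, 1, 0], "hand": -0.6}]'

```text
t: 3.08
tcp_pos: [0.4461, 0.1035, 0.2435]
ee_rot: [0.0, 0.732, 0.681, 0.0]
force: [0.5, -0.5, -0.7]
width: 0.797
grip_force: 0.0
```

>>> arm_command --increments '[{"angular": [0, 0, 0], "travel": [0.27, 0.96, 0], "hand": -0.6}, {"angular": [0, 0, 0], "travel": [0, 0, -1], "hand": -0.6}, {"angular": [0, 0, 0], "travel": [0, 0, -1], "hand": -0.6}, {"angular": [0, 0, 0], "travel": [0, 0, -1], "hand": -0.6}, {"angular": [0, 0, 0], "travel": [0, 0, -0.5], "hand": -0.6}]'

```text
t: 3.7
tcp_pos: [0.4551, 0.1404, 0.1013]
ee_rot: [-0.001, 0.732, 0.681, -0.001]
force: [0.2, 0.3, 0.5]
width: 0.802
grip_force: 0.0
```

Run:
```python
from h import *
print(readout.get_state()['tcp_pos'])
im,D=optics.snapshot('scene'); save('g1.png',im,5,(245,150,345,265))
```

```text
[0.45514965 0.14037867 0.10130972]
```

View pics/g1.png

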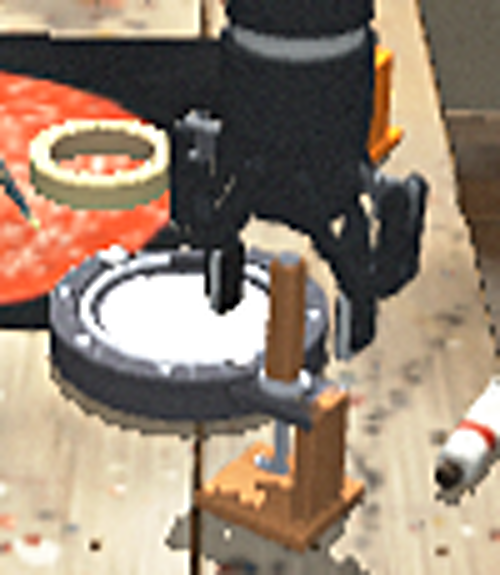

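The handle stands between the fingers, so I close on it.

>>> arm_command --increments '[{"angular": [0, 0, 0], "travel": [0.03, 0.05, 0], "hand": 1}, {"angular": [0, 0, 0], "travel": [0, 0, 0], "hand": 1}, {"angular": [0, 0, 0], "travel": [0, 0, 0], "hand": 1}, {"angular": [0, 0, 0], "travel": [0, 0, 0], "hand": 1}, {"angular": [0, 0, 0], "travel": [0, 0, 0], "hand": 1}]'

```text
t: 4.38
tcp_pos: [0.4585, 0.1427, 0.1042]
ee_rot: [0.001, 0.732, 0.681, 0.001]
force: [0.0, 0.6, 5.8]
width: 0.176
grip_force: 59.6
```

>>> arm_command --increments '[{"angular": [0, 0, 0], "travel": [0, 0, 0], "hand": 1}, {"angular": [0, 0, 0], "travel": [0, 0, 0.5], "hand": 1}, {"angular": [0, 0, 0], "travel": [0, 0, 0.7], "hand": 1}, {"angular": [0, 0, 0], "travel": [0, 0, 0.7], "hand": 1}, {"angular": [0, 0, 0], "travel": [0, 0, 0.5], "hand": 1}]'

```text
t: 5.0
tcp_pos: [0.4578, 0.1425, 0.2005]
ee_rot: [0.0, 0.732, 0.681, 0.0]
force: [0.1, 0.4, -1.4]
width: 0.18
grip_force: 58.8
```

Run:
```python
from h import *
s=readout.get_state();print(s['tcp_pos'],s['ee_rot'],s['force'],s['width'])
im,D=optics.snapshot('scene'); save('g2.png',im,5,(245,130,345,245))
P=cloud('scene',D);z=P[...,2]
t=s['tcp_pos']
b=np.hypot(P[...,0]-t[0],P[...,1]-t[1])<.03
q=b&(z>.07)&(z<t[2]+.02)
for lo in np.arange(.06,.21,.008):
    k=b&(z>=lo)&(z<lo+.008)
    if k.sum(): print(round(lo,3),k.sum(),P[k].mean(0).round(4),P[k].min(0).round(4),P[k].max(0).round(4))
```

```text
[0.45780486 0.14247375 0.20047442] [2.52055544e-04 7.32191960e-01 6.81098203e-01 3.28693458e-04] [ 0.05372492  0.41826691 -1.36088966] 0.1801253466770015
0.06 9 [0.4446 0.1536 0.0647] [0.4284 0.1318 0.0605] [0.475  0.1594 0.0679]
0.068 110 [0.4551 0.1438 0.0736] [0.4281 0.1219 0.069 ] [0.4788 0.1626 0.076 ]
0.076 49 [0.45   0.1452 0.0767] [0.4306 0.122  0.076 ] [0.4754 0.1626 0.0781]
0.108 1 [0.4675 0.1396 0.116 ] [0.4675 0.1396 0.116 ] [0.4675 0.1396 0.116 ]
0.116 18 [0.4625 0.1412 0.1202] [0.4538 0.1354 0.1173] [0.4731 0.1453 0.1227]
0.124 7 [0.4581 0.1423 0.1276] [0.4549 0.1405 0.1243] [0.4614 0.1434 0.1309]
0.132 9 [0.4569 0.1438 0.136 ] [0.4545 0.1425 0.1325] [0.4604 0.147  0.1393]
0.14 10 [0.4584 0.1416 0.1441] [0.4548 0.1383 0.1405] [0.4628 0.1452 0.1473]
0.148 11 [0.457  0.1421 0.1524] [0.454  0.1373 0.1483] [0.4622 0.1458 0.1556]
0.156 7 [0.4569 0.1415 0.1593] [0.4545 0.1382 0.1564] [0.4593 0.1439 0.1619]
0.164 4 [0.4555 0.1438 0.1664] [0.4534 0.1423 0.1648] [0.4579 0.146  0.1699]
0.172 38 [0.4543 0.146  0.1765] [0.4452 0.1298 0.1726] [0.4687 0.1543 0.1798]
0.18 21 [0.4553 0.1455 0.1835] [0.4496 0.1333 0.1801] [0.4643 0.1501 0.1879]
0.188 19 [0.4556 0.146  0.1916] [0.4486 0.133  0.1887] [0.4645 0.1505 0.1948]
0.196 21 [0.4555 0.1481 0.2002] [0.4433 0.1436 0.1965] [0.4738 0.152  0.204 ]
0.204 40 [0.4581 0.1488 0.2079] [0.4372 0.1402 0.2042] [0.4784 0.1539 0.2119]
```

View pics/g2.png

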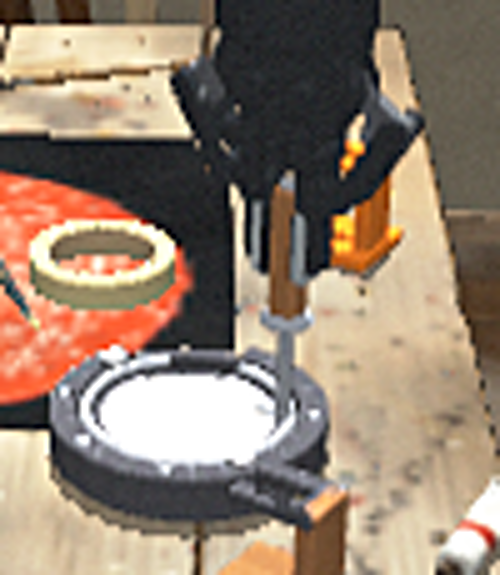

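The pick is gripped, upright and clear of the fork. Next I turn it and move over the pocket.

>>> arm_command --increments '[{"angular": [0, 0, 1], "travel": [0.7, -0.85, 0], "hand": 1}, {"angular": [0, 0, 1], "travel": [0.7, -0.85, 0], "hand": 1}, {"angular": [0, 0, 1], "travel": [0.7, -0.85, 0], "hand": 1}, {"angular": [0, 0, 1], "travel": [0.7, -0.85, 0], "hand": 1}, {"angular": [0, 0, 1], "travel": [0.78, -0.85, 0], "hand": 1}]'

```text
t: 5.68
tcp_pos: [0.6012, -0.0286, 0.1984]
ee_rot: [-0.001, 0.453, 0.891, -0.0]
force: [0.5, 0.1, -0.3]
width: 0.178
grip_force: 58.8
```

>>> arm_command --increments '[{"angular": [0, 0, 0.76], "travel": [0, 0, -0.4], "hand": 1}, {"angular": [0, 0, 0], "travel": [0, 0, -0.4], "hand": 1}, {"angular": [0, 0, 0], "travel": [0, 0, -0.3], "hand": 1}, {"angular": [0, 0, 0], "travel": [0, 0, -0.2], "hand": 1}, {"angular": [0, 0, 0], "travel": [0, 0, 0], "hand": 1}]'

```text
t: 6.3
tcp_pos: [0.6003, -0.027, 0.1467]
ee_rot: [-0.001, 0.407, 0.913, -0.0]
force: [-1.0, 0.4, -0.9]
width: 0.175
grip_force: 58.8
```

Run:
```python
from h import *
s=readout.get_state();print(s['tcp_pos'],s['ee_rot'],s['force'],s['width'])
im,D=optics.snapshot('scene'); im2,_=optics.snapshot('top')
t=s['tcp_pos']
a=cv2.resize(im[160:245,245:325],(480,510),interpolation=cv2.INTER_CUBIC)
b=cv2.resize(im2[180:255,230:300],(300,321),interpolation=cv2.INTER_CUBIC)
c=np.zeros((510,800,3),np.uint8);c[:,:480]=a;c[:321,490:790]=b; save('p1.png',c)
P=cloud('scene',D);z=P[...,2]
b=np.hypot(P[...,0]-t[0],P[...,1]-t[1])<.02
for lo in np.arange(.03,.12,.008):
    k=b&(z>=lo)&(z<lo+.008)
    if k.sum(): print(round(lo,3),k.sum(),P[k].mean(0).round(4),P[k].min(0).round(4),P[k].max(0).round(4))
```

```text
[ 0.60031665 -0.02702472  0.14672562] [-5.31405038e-04  4.07108749e-01  9.13379527e-01 -1.54322649e-04] [-0.97859912  0.43371009 -0.91742943] 0.1746053859672308
0.03 1 [ 0.5823 -0.0357  0.0318] [ 0.5823 -0.0357  0.0318] [ 0.5823 -0.0357  0.0318]
0.062 11 [ 0.6057 -0.0228  0.0665] [ 0.5977 -0.0299  0.0641] [ 0.6129 -0.0153  0.0694]
0.07 6 [ 0.6011 -0.0261  0.0733] [ 0.599  -0.0282  0.0706] [ 0.604  -0.023   0.0775]
0.078 4 [ 0.6014 -0.0263  0.0819] [ 0.598  -0.0283  0.0803] [ 0.6043 -0.0236  0.083 ]
0.086 7 [ 0.6004 -0.0266  0.0906] [ 0.5972 -0.0295  0.0876] [ 0.6045 -0.0228  0.0935]
0.094 7 [ 0.5996 -0.0259  0.099 ] [ 0.5971 -0.0282  0.0957] [ 0.6045 -0.0224  0.1017]
0.102 6 [ 0.6008 -0.0276  0.1056] [ 0.5976 -0.0288  0.1023] [ 0.6049 -0.0254  0.1079]
0.11 4 [ 0.5988 -0.0255  0.1129] [ 0.5944 -0.0267  0.1104] [ 0.6037 -0.0223  0.1179]
0.118 24 [ 0.5983 -0.0227  0.123 ] [ 0.5893 -0.0385  0.1181] [ 0.6129 -0.0119  0.1259]
```

View pics/p1.png

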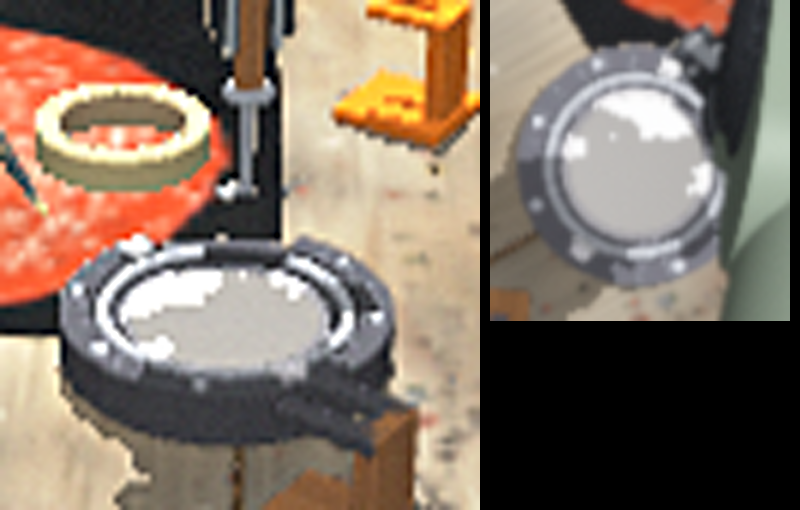

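Run:
```python
from h import *
def H(a,r,z): t=np.radians(a-68); return [.579+r*np.cos(t),.0345+r*np.sin(t),z]
for nm,X in dict(tipfree=H(18.3,.062,.029),tipother=H(-21.3,.062,.029),lug=H(50,.068,.036),lug2=H(215,.068,.036),rimR=H(-20,.084,.032),rimL=H(40,.08,.032),toe=[.6114,-.017,.065],dL=H(0,0,.026)).items():
    p=proj('scene',X); print(nm,p.round(1),((p-[245,160])*6).round())
```

```text
tipfree [278.2 201.7] [199. 250.]
tipother [291.4 203.1] [278. 258.]
lug [267.1 201.2] [133. 247.]
lug2 [291.9 220.6] [281. 363.]
rimR [294.3 199.2] [296. 235.]
rimL [268.3 199.7] [140. 238.]
toe [281.1 191.7] [217. 190.]
dL [281.4 212.5] [218. 315.]
```

The predicted lamp points match the scene picture to about 1 px (free end at crop (203,252), lug at (133,243), toe at (222,190)). I descend into the pocket.

>>> arm_command --increments '[{"angular": [0, 0, 0], "travel": [0.02, 0, -0.4], "hand": 1}, {"angular": [0, 0, 0], "travel": [0, 0, -0.4], "hand": 1}, {"angular": [0, 0, 0], "travel": [0, 0, -0.25], "hand": 1}, {"angular": [0, 0, 0], "travel": [0, 0, -0.1], "hand": 1}, {"angular": [0, 0, 0], "travel": [0, 0, 0], "hand": 1}]'

```text
t: 7.02
tcp_pos: [0.6015, -0.0275, 0.1009]
ee_rot: [-0.0, 0.407, 0.913, -0.0]
force: [0.6, -0.8, -0.4]
width: 0.179
grip_force: 58.8
```

>>> arm_command --increments '[{"angular": [0, 0, 0], "travel": [0.1, 0.09, 0], "hand": 1}, {"angular": [0, 0, 0], "travel": [0.1, 0.09, 0], "hand": 1}, {"angular": [0, 0, 0], "travel": [0.1, 0.09, 0], "hand": 1}, {"angular": [0, 0, 0], "travel": [0, 0, 0], "hand": 1}, {"angular": [0, 0, 0], "travel": [0, 0, 0], "hand": 1}]'

```text
t: 7.65
tcp_pos: [0.6136, -0.0166, 0.1013]
ee_rot: [-0.0, 0.407, 0.913, -0.0]
force: [0.1, 0.1, -0.4]
width: 0.182
grip_force: 58.9
```

Run:
```python
from h import *
s=readout.get_state();print(s['tcp_pos'],s['force'],s['wrist_torque'])
im,D=optics.snapshot('scene'); save('p2.png',im,9,(250,175,310,230))
```

```text
[ 0.61362654 -0.01662636  0.10126105] [ 0.10131181  0.06078314 -0.41005857] [-0.00352173  0.03335211 -0.00396262]
```

View pics/p2.png

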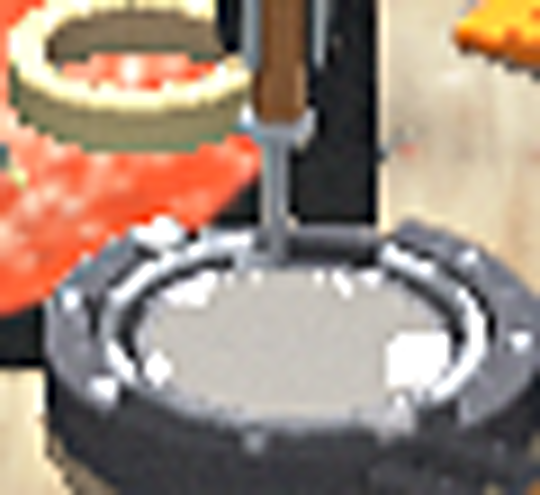

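The shank stands just beside the wire's free end at (262,250), with no contact force. I lift slowly.

>>> arm_command --increments '[{"angular": [0, 0, 0], "travel": [0, 0, 0.06], "hand": 1}, {"angular": [0, 0, 0], "travel": [0, 0, 0.06], "hand": 1}, {"angular": [0, 0, 0], "travel": [0, 0, 0.06], "hand": 1}, {"angular": [0, 0, 0], "travel": [0, 0, 0.04], "hand": 1}, {"angular": [0, 0, 0], "travel": [0, 0, 0.02], "hand": 1}]'

```text
t: 8.32
tcp_pos: [0.6125, -0.0167, 0.1103]
ee_rot: [-0.001, 0.407, 0.913, -0.0]
force: [-2.0, -0.8, -3.4]
width: 0.177
grip_force: 59.1
```

>>> arm_command --increments '[{"angular": [0, 0, 0], "travel": [0, 0, 0.04], "hand": 1}, {"angular": [0, 0, 0], "travel": [0, 0, 0.04], "hand": 1}, {"angular": [0, 0, 0], "travel": [0, 0, 0.04], "hand": 1}, {"angular": [0, 0, 0], "travel": [0, 0, 0.04], "hand": 1}, {"angular": [0, 0, 0], "travel": [0, 0, 0.02], "hand": 1}]'

```text
t: 8.95
tcp_pos: [0.6141, -0.0167, 0.1184]
ee_rot: [0.0, 0.407, 0.913, 0.0]
force: [-0.3, -0.7, -1.4]
width: 0.179
grip_force: 59.4
```

```bash
cat >> h.py <<'E'
def ringz(n,D,C=(.579,.0345),yaw=-68):
    P=cloud(n,D); d=P[...,:2]-np.array(C); r=np.hypot(*np.moveaxis(d,-1,0)); a=(np.degrees(np.arctan2(d[...,1],d[...,0]))-yaw)%360
    out=[]
    for k in range(0,360,10):
        m=(a>=k)&(a<k+10)&(r>.055)&(r<.0665)&(P[...,2]<.06)&(P[...,2]>.01)
        out.append((k,int(m.sum()),round(float(np.percentile(P[m][:,2],85))*1000,1) if m.any() else None))
    return out
E
python3 - <<'E'
from h import *
for n in ('scene','top'):
    im,D=optics.snapshot(n); print(n,ringz(n,D))
D=np.load('scene0.npy');print('before scene',ringz('scene',D))
for r in optics.place_of('ring_end','scene')[:3]: print(r['p'],r['pixel'],atz('scene',r['pixel'],.028),atz('scene',r['pixel'],.040))
E
```

```text
scene [(0, 0, None), (10, 24, 53.6), (20, 10, 47.2), (30, 8, 45.1), (40, 12, 46.3), (50, 15, 44.0), (60, 15, 44.0), (70, 8, 45.1), (80, 8, 44.6), (90, 8, 41.8), (100, 10, 40.1), (110, 7, 39.6), (120, 9, 39.6), (130, 9, 38.0), (140, 11, 37.3), (150, 7, 35.6), (160, 7, 35.6), (170, 6, 33.0), (180, 6, 33.8), (190, 5, 32.9), (200, 4, 33.9), (210, 2, 37.0), (220, 3, 35.8), (230, 4, 34.2), (240, 4, 33.9), (250, 7, 35.1), (260, 3, 36.7), (270, 5, 38.0), (280, 9, 37.7), (290, 10, 38.4), (300, 15, 40.7), (310, 12, 42.4), (320, 13, 43.9), (330, 8, 42.7), (340, 0, None), (350, 0, None)]
top [(0, 0, None), (10, 0, None), (20, 0, None), (30, 3, 35.0), (40, 13, 48.8), (50, 15, 46.0), (60, 14, 46.1), (70, 14, 45.5), (80, 13, 45.6), (90, 14, 44.6), (100, 15, 42.6), (110, 12, 40.9), (120, 14, 39.5), (130, 15, 39.4), (140, 13, 38.3), (150, 13, 37.9), (160, 15, 36.4), (170, 14, 34.9), (180, 13, 33.3), (190, 14, 34.1), (200, 13, 33.8), (210, 13, 38.7), (220, 15, 37.7), (230, 13, 36.3), (240, 15, 36.9), (250, 13, 37.6), (260, 15, 37.5), (270, 15, 38.6), (280, 9, 40.9), (290, 0, None), (300, 0, None), (310, 0, None), (320, 0, None), (330, 0, None), (340, 0, None), (350, 0, None)]
before scene [(0, 0, None), (10, 2, 30.9), (20, 9, 31.9), (30, 8, 31.9), (40, 14, 33.6), (50, 10, 35.3), (60, 13, 34.0), (70, 9, 32.1), (80, 6, 33.3), (90, 10, 33.4), (100, 5, 32.9), (110, 7, 32.4), (120, 4, 32.5), (130, 5, 33.7), (140, 7, 33.4), (150, 7, 32.8), (160, 5, 34.5), (170, 6, 33.5), (180, 5, 33.2), (190, 8, 33.0), (200, 6, 33.3), (210, 2, 37.4), (220, 2, 37.0), (230, 2, 32.0), (240, 0, None), (250, 0, None), (260, 0, None), (270, 0, None), (280, 0, None), (290, 0, None), (300, 3, 26.2), (310, 10, 33.4), (320, 11, 32.1), (330, 8, 31.4), (340, 1, 24.2), (350, 0, None)]
0.39 [277.4, 198.5] [ 0.63305818 -0.03109111  0.028     ] [ 0.62178304 -0.01240286  0.04      ]
```

The free end now rests above the lug (wire top about 45 mm, against 32 mm before). I lower the toe a little, back it out and go up.

>>> arm_command --increments '[{"angular": [0, 0, 0], "travel": [0, 0, -0.06], "hand": 1}, {"angular": [0, 0, 0], "travel": [0, 0, -0.06], "hand": 1}, {"angular": [0, 0, 0], "travel": [-0.1, -0.09, 0], "hand": 1}, {"angular": [0, 0, 0], "travel": [-0.15, -0.13, 0], "hand": 1}, {"angular": [0, 0, 0], "travel": [-0.1, -0.1, 0], "hand": 1}]'

```text
t: 9.72
tcp_pos: [0.5991, -0.03, 0.1133]
ee_rot: [-0.0, 0.407, 0.913, -0.0]
force: [-0.3, -0.5, -1.4]
width: 0.176
grip_force: 59.5
```

Run:
```python
from h import *
im,D=optics.snapshot('scene'); print(ringz('scene',D))
```

```text
[(0, 6, 34.2), (10, 4, 42.3), (20, 5, 42.6), (30, 9, 42.9), (40, 15, 40.7), (50, 12, 40.6), (60, 12, 41.9), (70, 10, 42.0), (80, 6, 41.3), (90, 9, 40.2), (100, 9, 38.8), (110, 9, 37.5), (120, 7, 37.1), (130, 8, 37.2), (140, 9, 37.0), (150, 8, 35.5), (160, 7, 35.8), (170, 8, 34.2), (180, 6, 33.9), (190, 8, 33.2), (200, 6, 35.5), (210, 1, 37.5), (220, 2, 36.1), (230, 3, 33.5), (240, 4, 33.0), (250, 7, 33.6), (260, 6, 35.1), (270, 6, 36.3), (280, 9, 36.1), (290, 9, 37.6), (300, 14, 37.0), (310, 12, 38.4), (320, 15, 39.0), (330, 8, 35.9), (340, 0, None), (350, 7, 53.3)]
```

>>> arm_command --increments '[{"angular": [0, 0, 0], "travel": [0, 0, 0.7], "hand": 1}, {"angular": [0, 0, -1], "travel": [0, 0, 0.9], "hand": 1}, {"angular": [0, 0, -1], "travel": [-0.7, 0.8, 0.6], "hand": 1}, {"angular": [0, 0, -1], "travel": [-0.7, 0.88, 0], "hand": 1}, {"angular": [0, 0, -1], "travel": [-0.7, 0.88, 0], "hand": 1}]'

```text
t: 10.4
tcp_pos: [0.515, 0.0736, 0.2019]
ee_rot: [0.0, 0.645, 0.764, 0.001]
force: [0.1, 0.8, -0.6]
width: 0.174
grip_force: 59.5
```

>>> arm_command --increments '[{"angular": [0, 0, -1], "travel": [-0.7, 0.88, 0], "hand": 1}, {"angular": [0, 0, -0.76], "travel": [-0.73, 0.88, 0], "hand": 1}, {"angular": [0, 0, 0], "travel": [0, 0, 0], "hand": 1}, {"angular": [0, 0, 0], "travel": [0, 0, 0], "hand": 1}, {"angular": [0, 0, 0], "travel": [0, 0, 0], "hand": 1}]'

```text
t: 11.02
tcp_pos: [0.4594, 0.1425, 0.2014]
ee_rot: [0.0, 0.733, 0.681, 0.0]
force: [-0.7, 0.6, 0.1]
width: 0.179
grip_force: 59.5
```

Run:
```python
from h import *
s=readout.get_state();t=s['tcp_pos'];print(t)
im,D=optics.snapshot('scene')
P=cloud('scene',D);z=P[...,2];b=np.hypot(P[...,0]-t[0],P[...,1]-t[1])<.03
for lo in np.arange(.108,.18,.008):
    k=b&(z>=lo)&(z<lo+.008)
    if k.sum(): print(round(lo,3),k.sum(),P[k].mean(0).round(4),P[k].min(0).round(4),P[k].max(0).round(4))
```

```text
[0.45941178 0.14252567 0.20138428]
0.116 19 [0.4643 0.1418 0.1211] [0.4552 0.1361 0.1182] [0.4759 0.1479 0.1238]
0.124 7 [0.4585 0.1416 0.128 ] [0.4552 0.14   0.1249] [0.4611 0.1431 0.1319]
0.132 8 [0.4573 0.143  0.1361] [0.4551 0.1406 0.1321] [0.4604 0.145  0.139 ]
0.14 9 [0.4582 0.1426 0.1441] [0.4554 0.1396 0.1411] [0.4608 0.1454 0.1474]
0.148 7 [0.4588 0.1427 0.1519] [0.4554 0.1401 0.1502] [0.4614 0.1444 0.1549]
0.156 8 [0.4583 0.1428 0.1591] [0.4559 0.1405 0.1563] [0.461  0.1459 0.1613]
0.164 6 [0.4584 0.1438 0.1663] [0.4553 0.141  0.1644] [0.4627 0.1468 0.1696]
0.172 37 [0.4565 0.1466 0.1774] [0.4469 0.1315 0.1739] [0.4722 0.1535 0.1795]
```

>>> arm_command --increments '[{"angular": [0, 0, 0], "travel": [-0.02, 0, -0.5], "hand": 1}, {"angular": [0, 0, 0], "travel": [0, 0, -0.6], "hand": 1}, {"angular": [0, 0, 0], "travel": [0, 0, -0.6], "hand": 1}, {"angular": [0, 0, 0], "travel": [0, 0, -0.5], "hand": 1}, {"angular": [0, 0, 0], "travel": [0, 0, -0.15], "hand": 1}]'

```text
t: 11.7
tcp_pos: [0.4572, 0.1425, 0.1061]
ee_rot: [-0.001, 0.733, 0.681, -0.001]
force: [-0.9, 0.6, -0.6]
width: 0.181
grip_force: 59.5
```

>>> arm_command --increments '[{"angular": [0, 0, 0], "travel": [0, 0, -0.03], "hand": 1}, {"angular": [0, 0, 0], "travel": [0, 0, -0.03], "hand": 1}, {"angular": [0, 0, 0], "travel": [0, 0, 0], "hand": 1}, {"angular": [0, 0, 0], "travel": [0, 0, 0], "hand": 1}, {"angular": [0, 0, 0], "travel": [0, 0, 0], "hand": 1}]'

```text
t: 12.32
tcp_pos: [0.4579, 0.1434, 0.1052]
ee_rot: [0.0, 0.732, 0.681, 0.0]
force: [-0.3, 0.2, -1.2]
width: 0.18
grip_force: 59.5
```

>>> arm_command --increments '[{"angular": [0, 0, 0], "travel": [0, 0, -0.03], "hand": 1}, {"angular": [0, 0, 0], "travel": [0, 0, -0.02], "hand": 1}, {"angular": [0, 0, 0], "travel": [0, 0, 0], "hand": 1}, {"angular": [0, 0, 0], "travel": [0, 0, 0], "hand": 1}, {"angular": [0, 0, 0], "travel": [0, 0, 0], "hand": 1}]'

```text
t: 12.95
tcp_pos: [0.458, 0.1434, 0.1042]
ee_rot: [0.0, 0.732, 0.681, 0.0]
force: [-3.3, -0.7, 11.9]
width: 0.182
grip_force: 61.5
```

The collar is on the prongs. I open and rise.

>>> arm_command --increments '[{"angular": [0, 0, 0], "travel": [0, 0, 0.02], "hand": 0.3}, {"angular": [0, 0, 0], "travel": [0, 0, 0], "hand": -0.2}, {"angular": [0, 0, 0], "travel": [0, 0, 0], "hand": -0.6}, {"angular": [0, 0, 0], "travel": [0, 0, 0], "hand": -0.6}, {"angular": [0, 0, 0], "travel": [0, 0, 0], "hand": -0.6}]'

```text
t: 13.58
tcp_pos: [0.4576, 0.1433, 0.1036]
ee_rot: [-0.0, 0.732, 0.681, -0.0]
force: [-0.7, 0.2, -0.7]
width: 0.798
grip_force: 0.0
```

>>> arm_command --increments '[{"angular": [0, 0, 0], "travel": [0, 0, 0.6], "hand": -0.6}, {"angular": [0, 0, 0], "travel": [0, 0, 0.8], "hand": -0.6}, {"angular": [0, 0, -1], "travel": [0, 0, 0.8], "hand": -0.6}, {"angular": [0, 0, -1], "travel": [0.8, -0.8, 0], "hand": -0.6}, {"angular": [0, 0, -1], "travel": [0.8, -0.9, 0], "hand": -0.6}]'

```text
t: 14.2
tcp_pos: [0.5228, 0.075, 0.1925]
ee_rot: [0.0, 0.858, 0.513, 0.001]
force: [-0.1, 0.9, 0.6]
width: 0.801
grip_force: 0.0
```

Run:
```python
from h import *
s=readout.get_state();print(s['tcp_pos'],s['ee_rot'],s['width'])
im,D=optics.snapshot('scene'); print('scene',ringz('scene',D))
P=cloud('scene',D);z=P[...,2];b=np.hypot(P[...,0]-.458,P[...,1]-.1425)<.03
for lo in (.03,.05,.09,.11,.13,.145,.152):
    k=b&(z>=lo)&(z<lo+.008)
    if k.sum(): print(round(lo,3),k.sum(),P[k].mean(0).round(4),P[k].min(0).round(4),P[k].max(0).round(4))
im2,D2=optics.snapshot('top'); print('top',ringz('top',D2))
for r in optics.place_of('ring_end','top')[:3]: print('end',r['p'],r['pixel'],atz('top',r['pixel'],.040))
for r in optics.place_of('ring_center','top')[:3]: print('cen',r['p'],r['pixel'],atz('top',r['pixel'],.034))
for r in optics.place_of('ring_end','scene')[:3]: print('ends',r['p'],r['pixel'],atz('scene',r['pixel'],.040))
a=cv2.resize(im[160:260,245:325],(480,600),interpolation=cv2.INTER_CUBIC)
b=cv2.resize(im2[185:255,230:300],(320,320),interpolation=cv2.INTER_CUBIC)
c=np.zeros((600,800,3),np.uint8);c[:,:480]=a;c[:320,480:]=b; save('r1.png',c)
```

```text
[0.5227613  0.07503653 0.19250083] [3.89763593e-04 8.58498986e-01 5.12814474e-01 8.09595612e-04] 0.8008908909022364
scene [(0, 0, None), (10, 4, 41.5), (20, 8, 41.5), (30, 9, 43.0), (40, 15, 41.1), (50, 11, 41.0), (60, 13, 41.5), (70, 8, 41.0), (80, 5, 41.0), (90, 10, 39.8), (100, 8, 40.7), (110, 10, 38.0), (120, 6, 38.1), (130, 10, 36.6), (140, 7, 36.2), (150, 7, 36.3), (160, 8, 35.3), (170, 8, 34.8), (180, 7, 34.0), (190, 9, 33.6), (200, 5, 33.7), (210, 2, 37.9), (220, 2, 36.0), (230, 0, None), (240, 0, None), (250, 0, None), (260, 0, None), (270, 0, None), (280, 0, None), (290, 0, None), (300, 0, None), (310, 6, 35.2), (320, 15, 40.0), (330, 5, 32.0), (340, 1, 24.4), (350, 0, None)]
0.03 11 [0.4475 0.1505 0.0333] [0.4349 0.141  0.0303] [0.46   0.1612 0.037 ]
0.05 8 [0.452  0.1476 0.054 ] [0.4367 0.1422 0.0519] [0.4609 0.1596 0.0566]
0.09 21 [0.456  0.1461 0.0943] [0.4484 0.1379 0.0909] [0.4667 0.1502 0.0971]
0.11 19 [0.456  0.1462 0.1139] [0.4488 0.1394 0.11  ] [0.4668 0.1499 0.1176]
0.13 20 [0.4557 0.1464 0.1345] [0.4502 0.1342 0.1306] [0.4648 0.1522 0.138 ]
0.145 28 [0.4554 0.14
[... 259 characters left out ...]
 42.2), (80, 13, 42.4), (90, 14, 41.2), (100, 14, 40.8), (110, 12, 40.5), (120, 14, 40.3), (130, 15, 38.9), (140, 7, 37.1), (150, 0, None), (160, 0, None), (170, 0, None), (180, 0, None), (190, 0, None), (200, 0, None), (210, 0, None), (220, 0, None), (230, 0, None), (240, 0, None), (250, 0, None), (260, 0, None), (270, 0, None), (280, 0, None), (290, 0, None), (300, 0, None), (310, 0, None), (320, 0, None), (330, 0, None), (340, 0, None), (350, 6, 16.1)]
end 0.61 [276.6, 202.7] [ 0.6251377 -0.0040354  0.04     ]
cen 0.48 [227.6, 262.3] [0.44765394 0.14064092 0.034     ]
ends 0.52 [302.7, 227.4] [0.47603521 0.09233298 0.04      ]
ends 0.45 [279.1, 199.2] [ 0.61492592 -0.01135107  0.04      ]
```

View pics/r1.png

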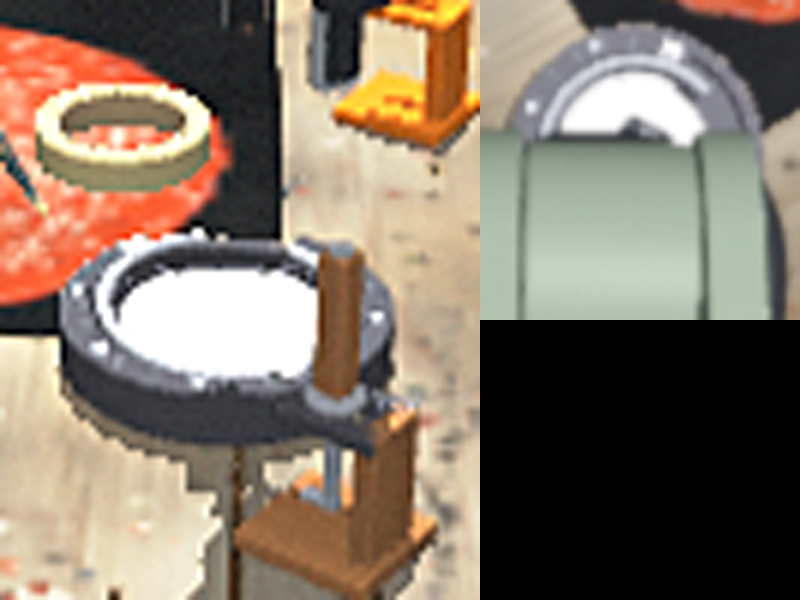

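The pick hangs properly in the rest at (335,400), and the ring is raised at its free end. I locate the wire where I'll grip it.

Run:
```python
from h import *
im,D=optics.snapshot('top'); P=cloud('top',D); d=P[...,:2]-np.array([.579,.0345]); r=np.hypot(d[...,0],d[...,1]); a=np.degrees(np.arctan2(d[...,1],d[...,0]))+68
for n,D in (('top',D),('scene',optics.snapshot('scene')[1])):
  P=cloud(n,D); d=P[...,:2]-np.array([.579,.0345]); r=np.hypot(d[...,0],d[...,1]); a=np.degrees(np.arctan2(d[...,1],d[...,0]))+68
  for k in (14,18,22,26,30,34,38,60,75,90):
    m=(a>=k)&(a<k+5)&(r>.05)&(r<.072)&(P[...,2]>.0375)&(P[...,2]<.06)
    if m.any(): print(n,k,m.sum(),(r[m].mean()*1000).round(1),(r[m].min()*1000).round(1),(r[m].max()*1000).round(1),np.percentile(P[m][:,2],80).round(4),P[m].mean(0).round(4))
```

```text
top 18 3 62.0 59.9 64.2 0.0432 [ 0.6221 -0.01    0.0425]
top 22 6 61.4 58.2 64.2 0.0434 [ 0.6237 -0.0076  0.0418]
top 26 6 61.6 58.0 64.7 0.0434 [ 0.6266 -0.0045  0.0422]
top 30 6 62.2 58.7 65.5 0.0417 [ 0.6296 -0.0016  0.0415]
top 34 4 61.6 59.7 63.8 0.0442 [0.6315 0.0025 0.0423]
top 38 5 61.5 57.6 64.4 0.0451 [0.6335 0.0059 0.0443]
top 60 5 62.5 59.9 66.1 0.0425 [0.6413 0.0297 0.0414]
top 75 4 62.0 60.1 63.7 0.0441 [0.6401 0.0445 0.0431]
top 90 5 61.5 58.4 65.3 0.0428 [0.6351 0.0596 0.0411]
scene 14 1 62.4 62.4 62.4 0.0384 [ 0.6173 -0.0147  0.0384]
scene 18 5 60.4 57.8 64.1 0.0419 [ 0.6197 -0.0102  0.0406]
scene 22 3 59.4 58.1 60.7 0.0406 [ 0.622  -0.0064  0.0398]
scene 26 2 60.1 57.9 62.4 0.0397 [ 0.6253 -0.0038  0.0394]
scene 30 2 57.5 55.7 59.3 0.042 [0.6259 0.0012 0.0416]
scene 34 4 59.5 57.5 63.3 0.0425 [0.6299 0.0037 0.0415]
scene 38 2 57.9 56.9 58.9 0.0401 [0.6298 0.0067 0.0394]
scene 60 3 59.7 56.9 62.9 0.0415 [0.6384 0.028  0.0404]
scene 75 4 58.7 57.4 60.1 0.0427 [0.6369 0.0444 0.041 ]
scene 90 2 59.1 56.4 61.9 0.0395 [0.6326 0.0593 0.0391]
```

>>> arm_command --increments '[{"angular": [0, 0, -1], "travel": [0.7, -0.8, 0], "hand": -0.6}, {"angular": [0, 0, -0.34], "travel": [0.7, -0.7, 0], "hand": -0.3}, {"angular": [0, 0, 0], "travel": [0.7, -0.4, -0.5], "hand": 0.2}, {"angular": [0, 0, 0], "travel": [0.4, 0, -0.5], "hand": 0.3}, {"angular": [0, 0, 0], "travel": [0, 0, -0.5], "hand": 0.3}]'

```text
t: 15.18
tcp_pos: [0.6223, 0.0, 0.1309]
ee_rot: [0.0, 0.902, 0.432, 0.0]
force: [-0.9, 0.1, -1.1]
width: 0.352
grip_force: 0.0
```

>>> arm_command --increments '[{"angular": [0, 0, 0], "travel": [0.11, -0.1, -0.5], "hand": 0.3}, {"angular": [0, 0, 0], "travel": [0, 0, -0.8], "hand": 0.3}, {"angular": [0, 0, 0], "travel": [0, 0, -0.7], "hand": 0.3}, {"angular": [0, 0, 0], "travel": [0, 0, -0.3], "hand": 0.3}, {"angular": [0, 0, 0], "travel": [0, 0, -0.1], "hand": 0.3}]'

```text
t: 15.8
tcp_pos: [0.6258, -0.0044, 0.0352]
ee_rot: [-0.0, 0.902, 0.432, -0.0]
force: [-0.3, -0.6, 0.6]
width: 0.35
grip_force: 0.0
```

>>> arm_command --increments '[{"angular": [0, 0, 0], "travel": [0, 0, -0.1], "hand": 0.3}, {"angular": [0, 0, 0], "travel": [0, 0, 0], "hand": 0.6}, {"angular": [0, 0, 0], "travel": [0, 0, 0], "hand": 1}, {"angular": [0, 0, 0], "travel": [0, 0, 0], "hand": 1}, {"angular": [0, 0, 0], "travel": [0, 0, 0], "hand": 1}]'

```text
t: 16.42
tcp_pos: [0.6256, -0.0045, 0.032]
ee_rot: [-0.0, 0.902, 0.432, -0.0]
force: [-4.3, 0.4, 4.6]
width: 0.062
grip_force: 58.4
```

>>> arm_command --increments '[{"angular": [0, 0, 0], "travel": [0, 0, 0.05], "hand": 1}, {"angular": [-0.14, -0.2, 0], "travel": [0, 0, 0.1], "hand": 1}, {"angular": [-0.14, -0.2, 0], "travel": [0, 0, 0.1], "hand": 1}, {"angular": [0, 0, 0], "travel": [0, 0, 0], "hand": 1}, {"angular": [0, 0, 0], "travel": [0, 0, 0], "hand": 1}]'

```text
t: 17.05
tcp_pos: [0.6266, -0.0048, 0.0418]
ee_rot: [0.03, 0.902, 0.431, 0.017]
force: [0.3, -1.1, -0.5]
width: 0.066
grip_force: 58.1
```

Run:
```python
from h import *
s=readout.get_state();print(s['tcp_pos'],s['force'],s['width'],s['wrist_torque'])
for n in ('scene','top'):
    im,D=optics.snapshot(n); print(n,[(a,c) for a,b,c in ringz(n,D) if b>2])
```

```text
[ 0.62660546 -0.00482954  0.04177426] [ 0.30055642 -1.117603   -0.46233072] 0.06641110411015741 [ 0.06733882  0.07277105 -0.01319277]
scene [(30, 53.9), (40, 50.9), (50, 50.7), (60, 50.3), (70, 49.6), (80, 49.0), (90, 47.5), (100, 46.7), (110, 44.4), (120, 43.7), (130, 41.6), (140, 39.4), (150, 39.0), (160, 37.4), (170, 35.5), (180, 34.8), (190, 33.1), (200, 33.8), (210, 37.0), (310, 41.9), (320, 44.3), (330, 44.5)]
top [(80, 51.4), (90, 50.0), (100, 46.5), (110, 46.2), (120, 44.5), (130, 43.1), (140, 40.4), (150, 40.0), (160, 38.0), (170, 35.7), (180, 36.0), (190, 33.2), (200, 34.4), (210, 38.5), (220, 37.1), (230, 34.1), (240, 34.1)]
```

The ring follows the gripper. I shift it towards 35° on the head, then raise it.

>>> arm_command --increments '[{"angular": [-0.14, -0.2, 0], "travel": [0.05, -0.03, 0.1], "hand": 1}, {"angular": [0, 0, 0], "travel": [0.06, -0.04, 0], "hand": 1}, {"angular": [0, 0, 0], "travel": [0.06, -0.04, 0], "hand": 1}, {"angular": [0, 0, 0], "travel": [0, 0, 0], "hand": 1}, {"angular": [0, 0, 0], "travel": [0, 0, 0.1], "hand": 1}]'

```text
t: 17.77
tcp_pos: [0.6326, -0.0092, 0.0494]
ee_rot: [0.044, 0.901, 0.431, 0.025]
force: [-0.5, 0.4, -0.2]
width: 0.058
grip_force: 58.1
```

>>> arm_command --increments '[{"angular": [0, 0, 0], "travel": [0, 0, 0.15], "hand": 1}, {"angular": [0, 0, 0], "travel": [0, 0, 0.2], "hand": 1}, {"angular": [0, 0, 0], "travel": [0, 0, 0.3], "hand": 1}, {"angular": [0, 0, 0], "travel": [0, 0, 0], "hand": 1}, {"angular": [0, 0, 0], "travel": [0, 0, 0], "hand": 1}]'

```text
t: 18.4
tcp_pos: [0.6329, -0.0091, 0.0759]
ee_rot: [0.045, 0.901, 0.431, 0.025]
force: [0.3, -0.4, -1.7]
width: 0.064
grip_force: 58.1
```

```bash
cat >> h.py <<'E'
def findring(t, zmin, names=('scene','top')):
    Q=[]
    for n in names:
        im,D=optics.snapshot(n); P=cloud(n,D)
        m=(np.hypot(P[...,0]-t[0],P[...,1]-t[1])<.145)&(P[...,2]>zmin)&(P[...,2]<t[2]+.02)
        hsv=cv2.cvtColor(im,cv2.COLOR_RGB2HSV); m&=(hsv[...,2]>60)&(hsv[...,1]<70)
        print(n,m.sum()); Q.append(P[m])
    return np.vstack(Q)
E
python3 - <<'E'
from h import *
s=readout.get_state();t=s['tcp_pos'];print(t,s['force'],s['width'])
for n in ('scene','top'):
    im,D=optics.snapshot(n); P=cloud(n,D); d=P[...,:2]-np.array([.585,.03]); r=np.hypot(d[...,0],d[...,1]); a=(np.degrees(np.arctan2(d[...,1],d[...,0]))+68)%360
    print(n,[(k,int(m.sum()),P[m].mean(0).round(3).tolist()) for k in range(0,360,30) for m in [(a>=k)&(a<k+30)&(r>.045)&(r<.08)&(P[...,2]>.039)&(P[...,2]<.1)] if m.sum()>2])
E
```

```text
[ 0.63288878 -0.00909339  0.07587635] [ 0.29334033 -0.38611402 -1.71921021] 0.0638301353083634
scene [(0, 12, [0.619, -0.005, 0.088]), (30, 50, [0.637, 0.005, 0.084]), (60, 17, [0.644, 0.038, 0.082]), (90, 22, [0.632, 0.068, 0.077]), (120, 24, [0.608, 0.087, 0.07]), (150, 31, [0.577, 0.091, 0.064]), (180, 33, [0.548, 0.079, 0.06]), (210, 25, [0.53, 0.054, 0.059]), (270, 12, [0.54, -0.011, 0.069]), (300, 24, [0.562, -0.025, 0.073]), (330, 3, [0.58, -0.031, 0.076])]
top [(90, 35, [0.636, 0.068, 0.077]), (120, 33, [0.61, 0.088, 0.07]), (150, 27, [0.577, 0.09, 0.066]), (180, 29, [0.55, 0.077, 0.062]), (210, 29, [0.531, 0.059, 0.056])]
```

The ring is out and clear. I raise it, level it and carry it towards the mat.

>>> arm_command --increments '[{"angular": [0, 0, 0], "travel": [0, 0, 0.6], "hand": 1}, {"angular": [0.2, 0.3, 0], "travel": [0, 0, 0.7], "hand": 1}, {"angular": [0.2, 0.3, 0], "travel": [0, 0.5, 0.5], "hand": 1}, {"angular": [0.2, 0.3, 0], "travel": [0, 0.9, 0], "hand": 1}, {"angular": [0.2, 0.3, 0], "travel": [-0.1, 0.9, 0], "hand": 1}]'

```text
t: 19.12
tcp_pos: [0.6291, 0.0835, 0.1477]
ee_rot: [-0.043, 0.901, 0.431, -0.027]
force: [0.2, 0.3, -1.7]
width: 0.058
grip_force: 58.2
```

>>> arm_command --increments '[{"angular": [0, 0, 0], "travel": [-0.1, 1, 0], "hand": 1}, {"angular": [0, 0, 0], "travel": [-0.1, 1, 0], "hand": 1}, {"angular": [0, 0, 0], "travel": [-0.1, 1, 0], "hand": 1}, {"angular": [0, 0, 0], "travel": [-0.1, 1, 0], "hand": 1}, {"angular": [0, 0, 0], "travel": [-0.1, 1, 0], "hand": 1}]'

```text
t: 19.75
tcp_pos: [0.6084, 0.284, 0.1471]
ee_rot: [-0.042, 0.901, 0.431, -0.027]
force: [0.2, 0.3, -1.0]
width: 0.063
grip_force: 58.2
```

>>> arm_command --increments '[{"angular": [0, 0, 0], "travel": [0, 1, 0], "hand": 1}, {"angular": [0, 0, 0], "travel": [0, 0.8, 0], "hand": 1}, {"angular": [0, 0, 0], "travel": [0, 0.6, 0], "hand": 1}, {"angular": [0, 0, 0], "travel": [0, 0, 0], "hand": 1}, {"angular": [0, 0, 0], "travel": [0, 0, 0], "hand": 1}]'

```text
t: 20.38
tcp_pos: [0.6087, 0.3782, 0.1471]
ee_rot: [-0.042, 0.901, 0.431, -0.027]
force: [0.1, -0.7, -0.5]
width: 0.057
grip_force: 58.2
```

```bash
cat >> h.py <<'E'
def fitring(t,zlo=.05,zhi=None,names=('scene','top')):
    from scipy.optimize import least_squares
    Q=[]
    for n in names:
        im,D=optics.snapshot(n); P=cloud(n,D)
        m=(np.hypot(P[...,0]-t[0],P[...,1]-t[1])<.15)&(np.hypot(P[...,0]-t[0],P[...,1]-t[1])>.04)&(P[...,2]>zlo)&(P[...,2]<(zhi or t[2]+.02))
        print(n,m.sum()); Q.append(P[m])
    Q=np.vstack(Q)
    def res(p):
        c=p[:3]; nn=np.array([p[3],p[4],1]); nn/=np.linalg.norm(nn); d=Q-c; h=d@nn; r=np.linalg.norm(d-np.outer(h,nn),axis=1)
        return np.hypot(h,r-.062)*1000-4
    u=np.array([.839,-.545]); p0=np.r_[t[:2]-.06*u,t[2]+.005,0,0]
    s=least_squares(res,p0,loss='soft_l1'); p=s.x
    print('centre',p[:3].round(4),'normal slope',p[3:].round(3),'med res',np.median(abs(res(p))).round(2)); return p
E
python3 - <<'E'
from h import *
s=readout.get_state();t=s['tcp_pos'];print(t,s['ee_rot'],s['force'],s['width'])
fitring(t)
im,D=optics.snapshot('top'); hsv=cv2.cvtColor(im,cv2.COLOR_RGB2HSV)
print(hsv[225,137])
E
```

```text
[0.60867805 0.37818296 0.14707578] [-0.04170909  0.90094718  0.43108201 -0.02688532] [ 0.07806831 -0.70093373 -0.5164788 ] 0.05734492772682022
scene 428
top 113
centre [0.5629 0.4155 0.1515] normal slope [ 0.002 -0.013] med res 1.18
[ 18 107 158]
```

The ring hangs level over the mat (centre (0.563,0.4155), wire underside about 0.1475 m). I lower it.

>>> arm_command --increments '[{"angular": [0, 0, 0], "travel": [0, 0, -0.7], "hand": 1}, {"angular": [0, 0, 0], "travel": [0, 0, -0.9], "hand": 1}, {"angular": [0, 0, 0], "travel": [0, 0, -0.8], "hand": 1}, {"angular": [0, 0, 0], "travel": [0, 0, -0.5], "hand": 1}, {"angular": [0, 0, 0], "travel": [0, 0, -0.3], "hand": 1}]'

```text
t: 21.15
tcp_pos: [0.6088, 0.3783, 0.0188]
ee_rot: [-0.042, 0.901, 0.431, -0.027]
force: [-0.1, -0.2, -1.6]
width: 0.066
grip_force: 58.2
```

Run:
```python
from h import *
s=readout.get_state();t=s['tcp_pos'];print(t,s['force'],s['width'])
fitring(t,.015)
```

```text
[0.60884376 0.37829363 0.01882747] [-0.09667085 -0.22707292 -1.55667435] 0.06555819555226224
scene 612
top 116
centre [0.5964 0.4059 0.026 ] normal slope [-0.001 -0.005] med res 33.01
```

>>> arm_command --increments '[{"angular": [0, 0, 0], "travel": [0, 0, -0.12], "hand": 1}, {"angular": [0, 0, 0], "travel": [0, 0, -0.08], "hand": 1}, {"angular": [0, 0, 0], "travel": [0, 0, -0.04], "hand": 1}, {"angular": [0, 0, 0], "travel": [0, 0, 0], "hand": 1}, {"angular": [0, 0, 0], "travel": [0, 0, 0], "hand": 1}]'

```text
t: 21.88
tcp_pos: [0.609, 0.379, 0.0103]
ee_rot: [-0.042, 0.901, 0.431, -0.026]
force: [-0.2, -0.2, -1.4]
width: 0.065
grip_force: 58.2
```

>>> arm_command --increments '[{"angular": [0, 0, 0], "travel": [0, 0, -0.03], "hand": 1}, {"angular": [0, 0, 0], "travel": [0, 0, -0.02], "hand": 1}, {"angular": [0, 0, 0], "travel": [0, 0, 0], "hand": 1}, {"angular": [0, 0, 0], "travel": [0, 0, 0], "hand": 1}, {"angular": [0, 0, 0], "travel": [0, 0, 0], "hand": 1}]'

```text
t: 22.5
tcp_pos: [0.6089, 0.3789, 0.0081]
ee_rot: [-0.042, 0.901, 0.431, -0.026]
force: [0.9, 0.2, -0.9]
width: 0.062
grip_force: 58.2
```

>>> arm_command --increments '[{"angular": [0, 0, 0], "travel": [0, 0, -0.03], "hand": 1}, {"angular": [0, 0, 0], "travel": [0, 0, 0], "hand": 1}, {"angular": [0, 0, 0], "travel": [0, 0, -0.02], "hand": 1}, {"angular": [0, 0, 0], "travel": [0, 0, 0], "hand": 1}, {"angular": [0, 0, 0], "travel": [0, 0, 0], "hand": 1}]'

```text
t: 23.12
tcp_pos: [0.6091, 0.379, 0.0072]
ee_rot: [-0.042, 0.901, 0.431, -0.026]
force: [-1.6, -1.6, 5.9]
width: 0.057
grip_force: 62.8
```

It touches the mat with about 6 N. I open gently.

>>> arm_command --increments '[{"angular": [0, 0, 0], "travel": [0, 0, 0], "hand": 0.8}, {"angular": [0, 0, 0], "travel": [0, 0, 0], "hand": 0.6}, {"angular": [0, 0, 0], "travel": [0, 0, 0], "hand": 0.4}, {"angular": [0, 0, 0], "travel": [0, 0, 0], "hand": 0.3}, {"angular": [0, 0, 0], "travel": [0, 0, 0.1], "hand": 0.3}]'

```text
t: 23.75
tcp_pos: [0.6086, 0.3792, 0.0102]
ee_rot: [-0.042, 0.901, 0.431, -0.026]
force: [-0.9, -0.2, -0.8]
width: 0.352
grip_force: 0.0
```

>>> arm_command --increments '[{"angular": [0, 0, 0], "travel": [0, 0, 0.4], "hand": 0.3}, {"angular": [0, 0, 0], "travel": [0, 0, 0.8], "hand": 0.3}, {"angular": [0, 0, 0], "travel": [0, 0, 1], "hand": 0.3}, {"angular": [0, 0, 0], "travel": [-0.4, -0.5, 1], "hand": 0.3}, {"angular": [0, 0, 0], "travel": [-0.5, -1, 0.5], "hand": 0.3}]'

```text
t: 24.38
tcp_pos: [0.5743, 0.3196, 0.1616]
ee_rot: [-0.042, 0.901, 0.432, -0.024]
force: [0.5, 0.2, 0.6]
width: 0.35
grip_force: 0.0
```

>>> arm_command --increments '[{"angular": [0, 0, 0], "travel": [-0.5, -1, 0], "hand": 0.3}, {"angular": [0, 0, 0], "travel": [-0.5, -1, 0], "hand": 0.3}, {"angular": [0, 0, 0], "travel": [0, -1, 0], "hand": 0.3}, {"angular": [0, 0, 0], "travel": [0, 0, 0], "hand": 0.3}, {"angular": [0, 0, 0], "travel": [0, 0, 0], "hand": 0.3}]'

```text
t: 25.0
tcp_pos: [0.5336, 0.199, 0.1589]
ee_rot: [-0.042, 0.901, 0.431, -0.026]
force: [-0.4, 0.0, -1.0]
width: 0.35
grip_force: 0.0
```

Run:
```python
from h import *
s=readout.get_state();print(s['t'],s['tcp_pos'],s['force'])
im,D=optics.snapshot('scene'); im2,D2=optics.snapshot('top')
a=cv2.resize(im[195:345,140:340],(480,360),interpolation=cv2.INTER_CUBIC)
b=cv2.resize(im2[180:275,90:185],(320,320),interpolation=cv2.INTER_CUBIC)
c=np.zeros((360,800,3),np.uint8);c[:,:480]=a;c[:320,480:]=b; save('end.png',c)
P=cloud('scene',D); m=(np.hypot(P[...,0]-.563,P[...,1]-.4155)<.075)&(P[...,2]>.003)
g=(cv2.cvtColor(im,cv2.COLOR_RGB2HSV)[...,1]<60)&m
print(g.sum(),P[g].mean(0),P[g].min(0),P[g].max(0), np.percentile(P[g][:,2],[10,50,90]))
```

```text
25.0 [0.53356202 0.19898664 0.15886094] [-0.3912069   0.04148673 -0.9567842 ]
459 [0.55460008 0.42956434 0.01251955] [0.49469675 0.35430094 0.00472303] [0.63344162 0.48321716 0.01743934] [0.00888077 0.01304384 0.01517776]
```

View pics/end.png

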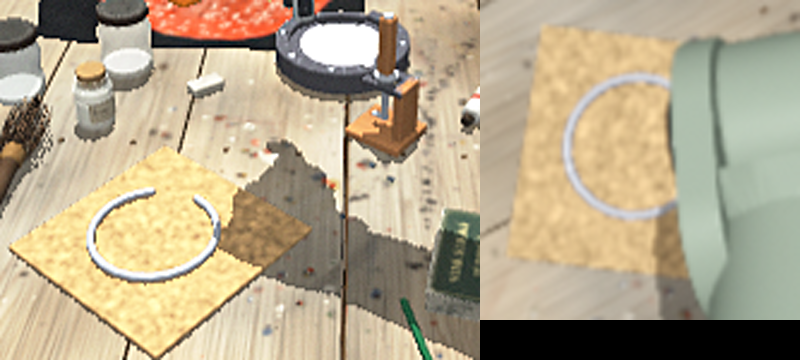

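The ring lies flat and wholly on the mat (scene crop (155,235)), the pick hangs in its rest at (385,85), and nothing else has moved. I'm handing in.

```bash
python3 -c "
from plant import workorder; print(workorder.sign_off())"
```

```text
the job is handed in; nothing more can be done
None
```

The job is handed in at about 25 s: the ring was lifted with the pick, the pick is hung back in its rest, and the ring lies flat, all of it on the cork mat; the sign-off gave no verdict.

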